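Shut the sherd drawer, then open its interlocked neighbour

TASK

The finds chest lets only one neighbouring drawer out at a time, and its middle drawer has been left open. Push the middle drawer fully home so that the interlock frees the others, then pull the other drawer with a bar handle out by about 10 cm and let go of it. Leave the drawer with the round knob shut.

Things in the scene. Friction and masses are not known exactly. Their poses are not given: they have to be found in the camera images.
- open_drawer (a joint): Middle drawer of a low light-wood chest (416 mm wide, 270 deep, top 120 mm above the table) with three equal grey-fronted drawers side by side, 130 mm apart, fronts 126 wide, 85 tall. Value: how far it is out in m, 0 = shut, 0.125 = stop. Starts partly out. Slides level with a few N. While it is out, pins hold both outer drawers shut (they give about 6 mm); within 6 mm of shut it frees them.
- open_drawer_handle (a point): Centre of its steel bar handle: level round bar 12 mm thick, 76 long, parallel to the front, 50 mm out from it (44 mm free gap behind), on two 9 mm posts 33 mm either side of the centre; 106 mm above the table (14 mm below the chest's top). Moves with the drawer. Its x axis points level into the chest (push +x, pull -x); y along the bar; z up.
- bar_drawer (a joint): The drawer to be opened: the outer drawer (left or right of the middle one, it varies) that has a bar handle. 0 = shut, grows as it comes out, stop at 0.125 m. A few N once the interlock is free.
- bar_drawer_handle (a point): Centre of that drawer's bar handle: same handle, height and axes as the middle drawer's.
- knob_drawer (a joint): The outer drawer on the other side, with a round steel knob 32 mm across in place of a bar. Same values; shut at the start and to stay shut.

How it is judged:
By the outcome, as a careful person would: the job done as asked, in the order asked, and still so for the second after the job is handed in, with the robot touching nothing.
It also fails if it takes over 38 s, if anything falls off the work surface, if the arm or the gripper's body presses on something with over 40 N, if the wrist force passes 120 N, or if a joint passes its speed limit or range.

ROBOT

A 6-joint arm with a two-finger parallel gripper is mounted at the origin on the work surface. World frame = base frame: x ahead of the robot, y to its left, z up, the work surface at z = 0. Lengths are in m, angles in rad, forces in N, time in s.
With the tool pointing down it reaches from about 0.35 to 0.975 m from the base axis. Payload 4.9 kg.
Tool frame: the origin (TCP) lies on the centre line of the jaws, within the pads' length; the fingertips stand 14 mm ahead of it and the grasp point (between the pads) lies 5 mm behind it; z points along the fingers, y is the line along which they close (so a half turn about z gives the same grasp; the last joint's range is limited). The gripper opens to 85 mm and grips with 20 to 120 N. Pads are 22 mm wide; open, the fingers measure 114 mm over their backs; the gripper's body (76 mm by 85 mm) begins 54 mm behind the grasp point. The pads swing forward as they close: fully open they stand 13 mm farther back than shut.
Start: joints at [1.073, 0.053, 1.613, -0, 1.476, -0.119], TCP at [0.231, 0.581, 0.245] pointing down, gripper open.
Joint ranges: [-3.01, 3.01], [-1.01, 2.22], [0.06, 2.58], [-1.02, 4.17], [0.09, 2.62], [-3.14, 3.14]. Speed limits (rad/s): [2.57, 2.57, 3.14, 3.14, 3.14, 3.14].

INTERFACE

Orientations are given as a unit quaternion [w, x, y, z].
In Python, from plant import * gives the robot as it stands.
- The arm moves only by the tool send_rows, never from a script. Its argument "steps" is a list of rows, each an object with "translation": the shift along the tool's x, y, z in cm, a list of three; "delta_rot": the turn, a rotation vector about the tool's x, y, z in rad, a list of three; "jaw": the finger opening in cm, from 0 to 8.54. In form: [{"translation": [dx, dy, dz], "delta_rot": [rx, ry, rz], "jaw": jaw}, ...]. A call has exactly 8 rows; each row is the pose to reach, as a shift and turn from the pose commanded when the call began, along the tool's axes at that moment; what a row does not reach only later rows make up. A row lasts 1/10 s, in which the tool goes at most 50 mm and 8.59 degrees, less where a joint would pass 70% of its speed; a pose out of reach is approached as far as the arm can. A call with a gripper value outside its range is refused whole. The fingers move at their own pace and stop on an object; the grip force is fixed at half the most. Time passes only in rows, so rows that repeat a pose let the fingers close, or fill a call up. It gives the time, the measured TCP pose, the force, the opening and the grip force at its end, in the units of the state.
- state(): the state, without advancing time (a new reading comes with each control period).
- grab_frame(name): name is "scene" or "top" or "wrist"; returns a dict with "pixels" (420x560x3 uint8, blue, green, red), "range_z" (420x560 float32, m along the optical axis (not along the pixel's ray), 0 where there is no reading), "fx", "fy", "cx", "cy" (pixels), "rvec" (rotation vector, rad) and "tvec" (3), from world to camera coordinates, as OpenCV has them. Camera axes: x right, y down, z forward; pixel columns grow to the right and rows downward; lengths in m; the calibration is good to about 2 mm. A picture is of the moment at which its call begins.
- job_done(): hands the job in; it is judged then, once.
The state is a dict: "time": time; "joint_pos": joint angles; "joint_vel": joint speeds; "joint_efforts": joint torques, N m; "tool_pos": TCP position; "tool_rot": TCP orientation; "contact_force": force on the tool from outside, world axes, zero at the start; "ft_torque": the same for the moment, N m; "gripper_width": opening from 0.0 (shut) to 1.0 (fully open); "grasp_force": force on a finger pad.
Only numpy, scipy, OpenCV 4.12 (cv2) and the standard library are available. Lean on these libraries where they do the work, as an engineer would, in place of code of your own. Each camera call takes 0.05 s, during which the arm holds its last target. There are 200 camera calls.

## Working session

There is one attempt and no reset: what is moved stays moved. The work goes in short steps, Python scripts to look and compute and a tool call to move; the robot and the scene stay as the last step left them, time stands still between calls to the robot, and variables do not carry over. Pictures are saved under pics/ and viewed, at most 10 in all, crops included, and the job is handed in when it is done.

Besides the shell and the picture viewer there is one more tool, called after "Call:" by a JSON object that holds its "op" and its "data". send_rows: Moves the arm, as the interface text tells. Its arguments: {"type":"object","properties":{"steps":{"type":"array","items":{"type":"object","properties":{"translation":{"type":"array","items":{"type":"number"}},"delta_rot":{"type":"array","items":{"type":"number"}},"jaw":{"type":"number"}}}}},"required":["steps"]}

```bash
mkdir -p pics; cat > h.py <<'E'
from plant import *
import numpy as np, cv2
def cloud(f):
    z=f["range_z"]; v,u=np.indices(z.shape)
    P=np.stack([(u-f["cx"])/f["fx"]*z,(v-f["cy"])/f["fy"]*z,z],-1)
    R=cv2.Rodrigues(np.array(f["rvec"],float))[0]
    W=(P-np.array(f["tvec"]).ravel())@R
    W[z==0]=np.nan
    return W
E
python3 - <<'E'
from h import *
s=state();print(s)
for n in("scene","top"):
    f=grab_frame(n);cv2.imwrite(f"pics/{n}0.png",f["pixels"]);np.save(n+"0.npy",cloud(f))
E
```

```text
{'time': 0.0, 'joint_pos': array([ 1.07299903e+00,  5.33551181e-02,  1.61432231e+00, -5.00834483e-06,
        1.47597975e+00, -1.19001232e-01]), 'joint_vel': array([ 0.00077213,  0.00031531, -0.00103564, -0.00085802,  0.00273754,
       -0.00025954]), 'joint_efforts': array([ 2.23386582e-03, -3.93675649e+01, -3.70182931e+01,  4.37884012e-05,
        6.87388223e-03, -1.53789489e-05]), 'tool_pos': array([0.23083886, 0.58016158, 0.24404715]), 'tool_rot': array([-3.10950492e-04,  1.88267389e-01,  9.82117266e-01, -9.84314509e-04]), 'contact_force': array([ 0.22838334,  0.25704401, -0.23100931]), 'ft_torque': array([-2.07554404e-05, -3.33350252e-02,  3.80172659e-02]), 'grasp_force': 0.0, 'gripper_width': 0.9981115465793523}
```

View pics/scene0.png

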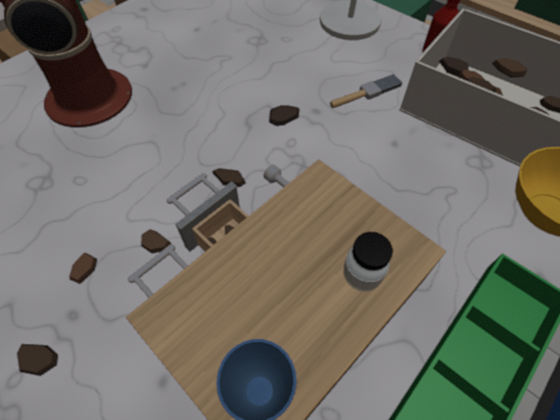

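View pics/top0.png

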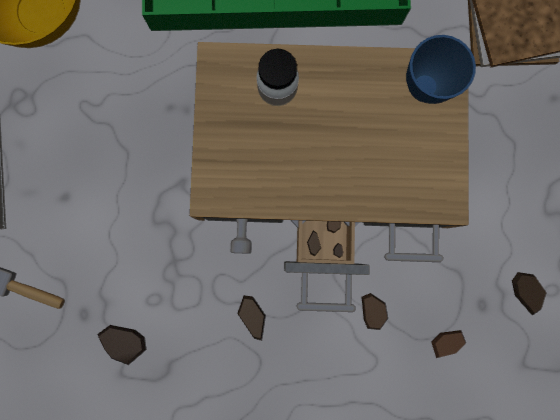

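The chest is seen from above. The knob is at about (241,245), the open middle drawer's bar runs (300..353,307), and the other bar handle runs (388..440,257). Next I measure them.

```bash
python3 - <<'E'
from h import *
W=np.load("top0.npy")
np.set_printoptions(precision=4,suppress=True)
def bar(r0,r1,c0,c1,zl=.095,zh=.118):
    p=W[r0:r1,c0:c1].reshape(-1,3);p=p[(p[:,2]>zl)&(p[:,2]<zh)];return p
for n,b in dict(mid=(301,314,296,358),bar=(252,264,384,444),knob=(238,256,230,253)).items():
    p=bar(*b,zl=.06);q=p[:,:2]
    r=cv2.minAreaRect((q*1000).astype(np.float32))
    print(n,len(p),p.mean(0),p[:,2].min(),p[:,2].max(),r)
# chest top front edge
for c in (205,240,280,330,380,430,460):
    col=W[200:235,c]; i=np.where(np.abs(col[:,2]-.12)<.006)[0].max(); print(c,i+200,col[i])
for rc in((60,205),(210,200),(215,460),(60,390)):print(rc,W[rc])
for r,c in((268,300),(268,360),(302,327),(307,327),(307,305),(307,350),(257,414),(257,395),(257,435)):print(r,c,W[r,c])
E
```

```text
mid 499 [ 0.4784 -0.0631  0.1095] 0.10248922130738304 0.11420988241247579 ((478.97509765625, -62.99333190917969), (86.28164672851562, 14.98943042755127), 88.57577514648438)
bar 471 [ 0.5484 -0.1962  0.1096] 0.10386310377237014 0.11409893851666879 ((548.8683471679688, -196.06008911132812), (85.80974578857422, 13.472169876098633), 88.61430358886719)
knob 164 [0.5725 0.0603 0.1138] 0.10304640690706923 0.11799226634815034 ((571.5762939453125, 61.492671966552734), (29.978872299194336, 22.49895668029785), 88.7104721069336)
205 216 [0.6166 0.1139 0.1164]
240 220 [0.6095 0.0619 0.1151]
280 219 [0.6093 0.0022 0.1178]
330 220 [ 0.606  -0.072   0.1188]
380 222 [ 0.6013 -0.1464  0.1174]
430 223 [ 0.5978 -0.2196  0.1204]
460 224 [ 0.5954 -0.2654  0.1164]
(60, 205) [0.856  0.1108 0.1184]
(210, 200) [0.6256 0.1209 0.119 ]
(215, 460) [ 0.6086 -0.2647  0.1204]
(60, 390) [ 0.8485 -0.172   0.1193]
268 300 [ 0.536  -0.0258  0.111 ]
268 360 [ 0.534  -0.1144  0.1145]
302 327 [ 0.4734 -0.0759 -0.0026]
307 327 [ 0.4781 -0.0638  0.1134]
307 305 [ 0.4785 -0.0316  0.1102]
307 350 [ 0.4771 -0.0979  0.1116]
257 414 [ 0.5481 -0.1968  0.1087]
257 395 [ 0.5489 -0.168   0.1101]
257 435 [ 0.5474 -0.2274  0.111 ]
```

```bash
python3 - <<'E'
from h import *
np.set_printoptions(precision=3,suppress=True)
S=np.load("scene0.npy")
for r,c in((25,45),(100,70),(90,115),(20,350),(75,470),(175,272)):print(S[r,c])
for n in("scene","top"):
    p=np.load(n+"0.npy").reshape(-1,3);m=(p[:,2]>.08)&(p[:,0]<.56)&(p[:,1]>-.3)
    q=p[m]; H,_,_=np.histogram2d(q[:,0],q[:,1],bins=[np.arange(-.1,.6,.1),np.arange(-.3,.8,.1)]);print(H)
p=np.load("top0.npy")[30:70,200:380]; q=p.reshape(-1,3);q=q[abs(q[:,2]-.119)<.008]
for y in np.arange(-.15,.11,.04):
    t=q[abs(q[:,1]-y)<.01]; print(y,t[:,0].max() if len(t) else None)
E
```

```text
[ 0.092 -0.039  0.247]
[ 0.046 -0.056  0.051]
[0.055 0.048 0.02 ]
[0.311 0.683 0.017]
[0.708 0.583 0.088]
[0.578 0.053 0.116]
[[   0.    0.   37.    0.    0.    0.    0.    0.    0.    0.]
 [   0.    0. 4457. 1441.    0.    0.    0.    0.    0.    0.]
 [   0.    0.  122.   58.    0.    0.    0.    0.    0.    0.]
 [   0.    0.    0.    0.    0.    0.    0.    0.    0.    0.]
 [   0.    0.    0.    0.    0.    0.    0.    0.    0.    0.]
 [   0.   31.  353.    0.    0.    0.    0.    0.    0.    0.]]
[[  0.   0.   0.   0.   0.   0.   0.   0.   0.   0.]
 [  0.   0.   0.   0.   0.   0.   0.   0.   0.   0.]
 [  0.   0.   0.   0.   0.   0.   0.   0.   0.   0.]
 [  0.   0.   0.   0.   0.   0.   0.   0.   0.   0.]
 [  0.   0.   0.   0.   0.   0.   0.   0.   0.   0.]
 [  0.  38. 565.   0.   0.   0.   0.   0.   0.   0.]]
-0.15 0.8706007796747708
-0.10999999999999999 0.8734452301642832
-0.06999999999999998 0.8758899773398665
-0.02999999999999997 0.8768039235649735
0.010000000000000037 0.879590528236131
0.050000000000000044 0.8822666109724244
0.09000000000000005 0.8848815819951976
```

Call:
{"op": "send_rows", "data": {"steps": [{"translation": [-2, -2.5, 0], "delta_rot": [0, 0, -0.1], "jaw": 0}, {"translation": [-5, -6, 0], "delta_rot": [0, 0, -0.2], "jaw": 0}, {"translation": [-8, -10, 0], "delta_rot": [0, 0, -0.3], "jaw": 0}, {"translation": [-11, -13.5, 0], "delta_rot": [0, 0, -0.35], "jaw": 0}, {"translation": [-14, -17, 0], "delta_rot": [0, 0, -0.35], "jaw": 0}, {"translation": [-17, -21, 0], "delta_rot": [0, 0, -0.35], "jaw": 0}, {"translation": [-20, -24.7, 0], "delta_rot": [0, 0, -0.35], "jaw": 0}, {"translation": [-22, -27, 0], "delta_rot": [0, 0, -0.35], "jaw": 0}]}}

```text
time: 0.9
tool_pos: [0.3357, 0.246, 0.2448]
tool_rot: [0.0, 0.015, 1.0, -0.0]
contact_force: [0.9, 0.6, -0.3]
gripper_width: 0.002
grasp_force: 0.0
```

Call:
{"op": "send_rows", "data": {"steps": [{"translation": [-1.5, -4.5, 0.5], "delta_rot": [0, 0, 0.027], "jaw": 0}, {"translation": [-3, -9, 2], "delta_rot": [0, 0, 0.027], "jaw": 0}, {"translation": [-4.5, -13.5, 4], "delta_rot": [0, 0, 0.027], "jaw": 0}, {"translation": [-6, -18, 6], "delta_rot": [0, 0, 0.027], "jaw": 0}, {"translation": [-7.5, -22.5, 8], "delta_rot": [0, 0, 0.027], "jaw": 0}, {"translation": [-9, -26.5, 10], "delta_rot": [0, 0, 0.027], "jaw": 0}, {"translation": [-10, -30, 12.5], "delta_rot": [0, 0, 0.027], "jaw": 0}, {"translation": [-10, -30.7, 14.5], "delta_rot": [0, 0, 0.027], "jaw": 0}]}}

```text
time: 1.7
tool_pos: [0.4269, -0.0644, 0.099]
tool_rot: [-0.0, 0.03, 1.0, -0.0]
contact_force: [0.3, 0.7, 0.6]
gripper_width: -0.001
grasp_force: 0.0
```

```bash
python3 - <<'E'
from h import *
print(state()["tool_pos"],state()["tool_rot"])
f=grab_frame("wrist");cv2.imwrite("pics/w1.png",f["pixels"])
E
```

```text
[ 0.42688488 -0.0644443   0.09902134] [-3.29623269e-04  3.01185363e-02  9.99546219e-01 -3.47041200e-04]
```

View pics/w1.png

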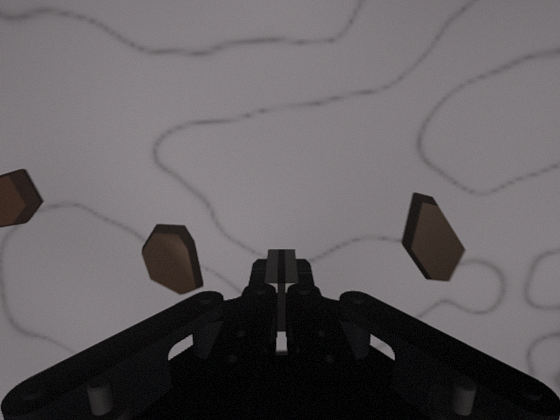

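The wrist view shows the closed fingers at about (281,270), clear of everything. Only shards lie on the table. Now I push along the chest axis.

Call:
{"op": "send_rows", "data": {"steps": [{"translation": [-1.5, 0, 0], "delta_rot": [0, 0, 0], "jaw": 0}, {"translation": [-2.8, 0, 0], "delta_rot": [0, 0, 0], "jaw": 0}, {"translation": [-3.6, 0, 0], "delta_rot": [0, 0, 0], "jaw": 0}, {"translation": [-4.8, 0, 0], "delta_rot": [0, 0, 0], "jaw": 0}, {"translation": [-6, 0, 0], "delta_rot": [0, 0, 0], "jaw": 0}, {"translation": [-7.2, 0, 0], "delta_rot": [0, 0, 0], "jaw": 0}, {"translation": [-8.4, 0, 0], "delta_rot": [0, 0, 0], "jaw": 0}, {"translation": [-9.4, 0, 0], "delta_rot": [0, 0, 0], "jaw": 0}]}}

```text
time: 2.55
tool_pos: [0.521, -0.0661, 0.1003]
tool_rot: [-0.0, 0.028, 1.0, 0.0]
contact_force: [-1.8, 0.4, -0.6]
gripper_width: 0.002
grasp_force: 0.8
```

```bash
cat > look.py <<'E'
from h import *
import sys
f=grab_frame("top");W=cloud(f);cv2.imwrite(f"pics/{sys.argv[1]}.png",f["pixels"])
s=state();print(s["tool_pos"],s["contact_force"],s["time"])
p=W[180:330].reshape(-1,3)
a=np.array([1,-.057]);a/=np.linalg.norm(a);b=np.array([-a[1],a[0]])
o=np.array([.548,-.196])
u=(p[:,:2]-o)@a;v=(p[:,:2]-o)@b
for n,v0 in(("bar",0),("mid",.13),("knob",.26)):
    m=(abs(v-v0)<.027)&(p[:,2]>.1)&(p[:,2]<.117)&(u<.04)
    print(n,m.sum(),"front face/handle u median low20%:",np.sort(u[m])[:max(1,m.sum()//3)].round(4)[::15])
E
python3 look.py t1
```

```text
[ 0.52251369 -0.06636707  0.10071425] [-0.08071673 -0.12550061  0.30951074] 2.6
bar 241 front face/handle u median low20%: [-0.0054 -0.0038 -0.0027 -0.0021 -0.0013 -0.0006]
mid 164 front face/handle u median low20%: [0.0337 0.034  0.0345 0.0352]
knob 267 front face/handle u median low20%: [-0.0021  0.0003  0.0026  0.0055  0.0084  0.0114]
```

Call:
{"op": "send_rows", "data": {"steps": [{"translation": [-0.4, 0, 0], "delta_rot": [0, 0, 0], "jaw": 0}, {"translation": [-0.7, 0, 0], "delta_rot": [0, 0, 0], "jaw": 0}, {"translation": [-0.9, 0, 0], "delta_rot": [0, 0, 0], "jaw": 0}, {"translation": [-1.1, 0, 0], "delta_rot": [0, 0, 0], "jaw": 0}, {"translation": [-1.3, 0, 0], "delta_rot": [0, 0, 0], "jaw": 0}, {"translation": [-1.5, 0, 0], "delta_rot": [0, 0, 0], "jaw": 0}, {"translation": [-1.6, 0, 0], "delta_rot": [0, 0, 0], "jaw": 0}, {"translation": [-1.6, 0, 0], "delta_rot": [0, 0, 0], "jaw": 0}]}}

```text
time: 3.4
tool_pos: [0.5368, -0.0675, 0.1003]
tool_rot: [0.0, 0.028, 1.0, -0.0]
contact_force: [0.1, 0.7, 0.4]
gripper_width: -0.004
grasp_force: 0.1
```

Call:
{"op": "send_rows", "data": {"steps": [{"translation": [-0.1, 0, 0], "delta_rot": [0, 0, 0], "jaw": 0}, {"translation": [-0.2, 0, 0], "delta_rot": [0, 0, 0], "jaw": 0}, {"translation": [-0.3, 0, 0], "delta_rot": [0, 0, 0], "jaw": 0}, {"translation": [-0.4, 0, 0], "delta_rot": [0, 0, 0], "jaw": 0}, {"translation": [-0.5, 0, 0], "delta_rot": [0, 0, 0], "jaw": 0}, {"translation": [-0.6, 0, 0], "delta_rot": [0, 0, 0], "jaw": 0}, {"translation": [-0.6, 0, 0], "delta_rot": [0, 0, 0], "jaw": 0}, {"translation": [-0.6, 0, 0], "delta_rot": [0, 0, 0], "jaw": 0}]}}

```text
time: 4.2
tool_pos: [0.5376, -0.0675, 0.1002]
tool_rot: [-0.007, 0.028, 1.0, 0.0]
contact_force: [-22.2, 1.7, 16.1]
gripper_width: 0.002
grasp_force: 11.5
```

```bash
python3 look.py t2
```

```text
[ 0.53760767 -0.06751257  0.10010287] [-22.17361472   0.83857623  16.29924751] 4.25
bar 27 front face/handle u median low20%: [-0.005]
mid 0 front face/handle u median low20%: []
knob 262 front face/handle u median low20%: [-0.0021  0.0005  0.0031  0.0061  0.0086  0.0115]
```

View pics/t2.png

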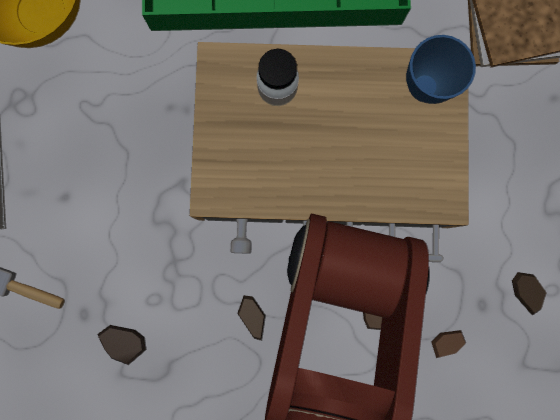

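The push stopped dead at 22 N where the shut position was expected, so the middle drawer is home. I'll lift, go over the bar drawer's handle gap and check.

Call:
{"op": "send_rows", "data": {"steps": [{"translation": [0.8, 0, 0], "delta_rot": [0, 0, 0], "jaw": 0}, {"translation": [2, 0, 0], "delta_rot": [0, 0, 0], "jaw": 0}, {"translation": [2, 0, -4], "delta_rot": [0, 0, 0], "jaw": 0}, {"translation": [1.5, 0, -8], "delta_rot": [0, 0, 0], "jaw": 0}, {"translation": [0, -4.5, -8], "delta_rot": [0, 0, 0], "jaw": 0}, {"translation": [-2, -8.5, -8], "delta_rot": [0, 0, 0], "jaw": 0}, {"translation": [-4.1, -12.8, -8], "delta_rot": [0, 0, 0], "jaw": 0}, {"translation": [-4.1, -12.8, -8], "delta_rot": [0, 0, 0], "jaw": 0}]}}

```text
time: 5.05
tool_pos: [0.5775, -0.2025, 0.1804]
tool_rot: [0.001, 0.03, 1.0, -0.001]
contact_force: [-0.4, -0.0, -0.4]
gripper_width: 0.001
grasp_force: 0.0
```

```bash
python3 look.py t3; python3 - <<'E'
from h import *
for n in("wrist","scene"):
    f=grab_frame(n);cv2.imwrite(f"pics/{n}3.png",f["pixels"])
    W=cloud(f)
    if n=="scene":
        p=W.reshape(-1,3);a=np.array([1,-.057])/1.0016;b=np.array([.057,1])/1.0016
        u=(p[:,:2]-[.548,-.196])@a;v=(p[:,:2]-[.548,-.196])@b
        for n,v0 in(("bar",0),("mid",.13)):
            m=(abs(v-v0)<.025)&(p[:,2]>.1)&(p[:,2]<.116)&(abs(u)<.03);print(n,m.sum(),np.percentile(u[m],[5,50,95]) if m.sum() else 0)
a=cv2.hconcat([cv2.imread("pics/wrist3.png"),cv2.imread("pics/scene3.png")]);cv2.imwrite("pics/c3.png",cv2.resize(a,(800,300)))
E
```

```text
[ 0.57666067 -0.20016874  0.18003377] [ 0.5738187   0.28536133 -0.00589033] 5.1
bar 290 front face/handle u median low20%: [-0.0059 -0.0052 -0.0047 -0.0039 -0.0034 -0.0027 -0.0021]
mid 285 front face/handle u median low20%: [-0.0059 -0.0052 -0.0047 -0.004  -0.0033 -0.0027 -0.002 ]
knob 248 front face/handle u median low20%: [-0.0021  0.0011  0.004   0.0069  0.01    0.013 ]
bar 176 [-0.00247177  0.0037728   0.00615776]
mid 196 [-0.00388231  0.00263303  0.00599517]
```

View pics/c3.png

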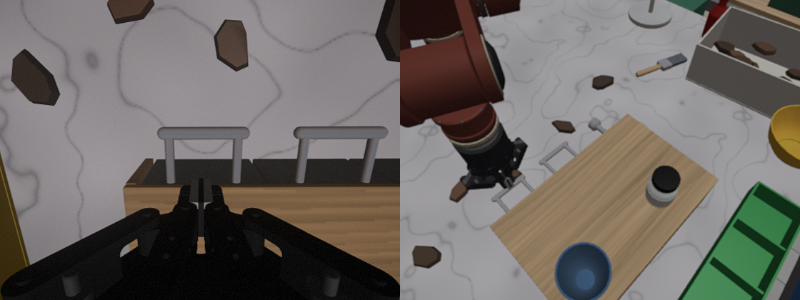

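The wrist crop shows the fingers (201,200) centred on the bar handle (203,135). The middle handle is level with it, so that drawer is shut. I'll descend into the gap.

Call:
{"op": "send_rows", "data": {"steps": [{"translation": [0.3, 0, 1], "delta_rot": [0, 0, 0], "jaw": 0}, {"translation": [0.3, 0, 2.5], "delta_rot": [0, 0, 0], "jaw": 0}, {"translation": [0.3, 0, 4], "delta_rot": [0, 0, 0], "jaw": 0}, {"translation": [0.3, 0, 5], "delta_rot": [0, 0, 0], "jaw": 0}, {"translation": [0.3, 0, 6], "delta_rot": [0, 0, 0], "jaw": 0}, {"translation": [0.3, 0, 7], "delta_rot": [0, 0, 0], "jaw": 0}, {"translation": [0.3, 0, 7.8], "delta_rot": [0, 0, 0], "jaw": 0}, {"translation": [0.3, 0, 7.8], "delta_rot": [0, 0, 0], "jaw": 0}]}}

```text
time: 6.0
tool_pos: [0.5726, -0.1973, 0.1006]
tool_rot: [-0.001, 0.028, 1.0, 0.001]
contact_force: [1.5, -1.0, -0.1]
gripper_width: -0.001
grasp_force: 0.0
```

Call:
{"op": "send_rows", "data": {"steps": [{"translation": [0.4, 0, 0], "delta_rot": [0, 0, 0], "jaw": 0}, {"translation": [0.8, 0, 0], "delta_rot": [0, 0, 0], "jaw": 0}, {"translation": [1.4, 0, 0], "delta_rot": [0, 0, 0], "jaw": 0}, {"translation": [2.2, 0, 0], "delta_rot": [0, 0, 0], "jaw": 0}, {"translation": [3, 0, 0], "delta_rot": [0, 0, 0], "jaw": 0}, {"translation": [3.8, 0, 0], "delta_rot": [0, 0, 0], "jaw": 0}, {"translation": [4.6, 0, 0], "delta_rot": [0, 0, 0], "jaw": 0}, {"translation": [5.4, 0, 0], "delta_rot": [0, 0, 0], "jaw": 0}]}}

```text
time: 6.8
tool_pos: [0.5189, -0.1948, 0.1026]
tool_rot: [0.0, 0.028, 1.0, -0.0]
contact_force: [0.7, -0.2, 1.3]
gripper_width: 0.001
grasp_force: 0.9
```

Call:
{"op": "send_rows", "data": {"steps": [{"translation": [0.8, 0, 0], "delta_rot": [0, 0, 0], "jaw": 0}, {"translation": [1.6, 0, 0], "delta_rot": [0, 0, 0], "jaw": 0}, {"translation": [2.4, 0, 0], "delta_rot": [0, 0, 0], "jaw": 0}, {"translation": [3.2, 0, 0], "delta_rot": [0, 0, 0], "jaw": 0}, {"translation": [4, 0, 0], "delta_rot": [0, 0, 0], "jaw": 0}, {"translation": [4.6, 0, 0], "delta_rot": [0, 0, 0], "jaw": 0}, {"translation": [5, 0, 0], "delta_rot": [0, 0, 0], "jaw": 0}, {"translation": [5.2, 0, 0], "delta_rot": [0, 0, 0], "jaw": 0}]}}

```text
time: 7.6
tool_pos: [0.467, -0.1916, 0.1021]
tool_rot: [-0.0, 0.028, 1.0, 0.0]
contact_force: [1.6, -0.4, 0.2]
gripper_width: -0.002
grasp_force: 0.7
```

```bash
python3 - <<'E'
from h import *
f=grab_frame("wrist");cv2.imwrite("pics/w4.png",f["pixels"])
s=state();print(s["tool_pos"],s["contact_force"])
E
```

```text
[ 0.4668479  -0.19153226  0.10196264] [ 0.33822192 -0.31607416  0.40833374]
```

View pics/w4.png

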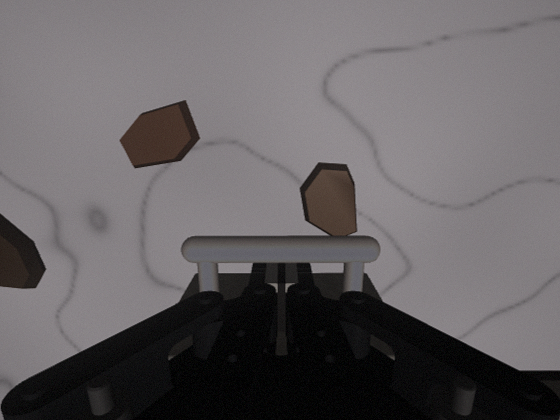

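The bar (190..370, row 248) is hooked and has come out with the fingers. I back off, lift clear and measure.

Call:
{"op": "send_rows", "data": {"steps": [{"translation": [-0.4, 0, 0], "delta_rot": [0, 0, 0], "jaw": 0}, {"translation": [-0.8, 0, 0], "delta_rot": [0, 0, 0], "jaw": 0}, {"translation": [-0.8, 0, -2], "delta_rot": [0, 0, 0], "jaw": 0}, {"translation": [-0.8, 0, -5], "delta_rot": [0, 0, 0], "jaw": 0}, {"translation": [-0.8, 0, -9], "delta_rot": [0, 0, 0], "jaw": 0}, {"translation": [2, 0, -13], "delta_rot": [0, 0, 0], "jaw": 0}, {"translation": [6, 0, -14], "delta_rot": [0, 0, 0], "jaw": 0}, {"translation": [8, 0, -14], "delta_rot": [0, 0, 0], "jaw": 0}]}}

```text
time: 8.45
tool_pos: [0.3875, -0.1878, 0.2455]
tool_rot: [0.002, 0.028, 1.0, -0.002]
contact_force: [0.3, 0.3, 0.5]
gripper_width: 0.001
grasp_force: 0.0
```

```bash
sed -i 's/W\[180:330\]/W[180:360]/' look.py; python3 look.py t5
```

```text
[ 0.38563816 -0.1873696   0.24386151] [ 3.0865278  -0.20361848 -1.16406927] 8.5
bar 680 front face/handle u median low20%: [-0.1031 -0.1021 -0.1015 -0.1009 -0.1003 -0.0995 -0.099  -0.0985 -0.0976
 -0.0972 -0.0964 -0.0959 -0.0953 -0.0947 -0.0942 -0.0936]
mid 288 front face/handle u median low20%: [-0.0059 -0.0052 -0.0047 -0.004  -0.0034 -0.0028 -0.002 ]
knob 262 front face/handle u median low20%: [-0.0021  0.0009  0.0032  0.0061  0.0091  0.0116]
```

View pics/t5.png

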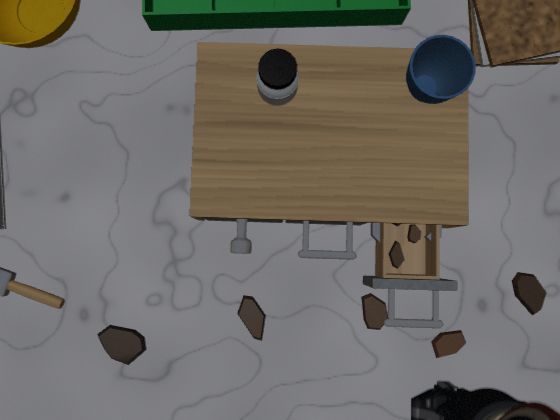

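The bar drawer's handle is now at row 322, about 97 mm out. The middle handle (row 254) and the knob (row 245) are home, and the arm is clear.

```bash
python3 -c "
from plant import *
print(job_done())"
```

```text
the job is handed in; nothing more can be done
None
```

The middle drawer is fully shut, the other bar-handle drawer is out by about 97 mm and released, the knob drawer stayed shut, and the job was handed in with the arm clear at about 8.5 s.

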